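# Put the impact sockets back on the tray in order of size

## Robot

A 6-joint arm with a two-finger parallel gripper is mounted at the origin on the work surface. World frame = base frame: x ahead of the robot, y to its left, z up, the work surface at z = 0. Lengths are in m, angles in degrees, forces in N, time in s.
With the tool pointing down it reaches from about 0.25 to 0.725 m from the base axis. Payload 9.7 kg.
Tool frame: the origin (TCP) lies on the centre line of the jaws, within the pads' length; the fingertips stand 19 mm ahead of it and the grasp point (between the pads) is the TCP (bot.tcp_to_tips is the z of the fingertips in the tool frame, in m); z points along the fingers, y is the line along which they close (so a half turn about z gives the same grasp; the last joint's range is limited). The gripper opens to 85 mm and grips with 20 to 120 N. Pads are 22 mm wide; open, the fingers measure 114 mm over their backs; the gripper's body (76 mm by 85 mm) begins 54 mm behind the grasp point. The pads swing forward as they close: fully open they stand 13 mm farther back than shut.
Start: joints at [65.661, 4.979, 10.078, 95.1, 0, 90], TCP at [0.227, 0.501, 0.25] pointing down, gripper open.
Joint ranges: [-179.16, 179.16], [-48.56, 103.87], [-65.8, 70.77], [-126.05, 130.52], [-82.76, 87.17], [-180, 180]. Speed limits (degrees/s): [127.2, 127.2, 147.25, 180, 180, 180].

## Interface

Orientations are given as [roll, pitch, yaw] about the fixed x, y, z axes, in that order (R = Rz(yaw) Ry(pitch) Rx(roll)).
In Python, from workcell import bot gives the robot as it stands. The module is installed in compiled form; this text tells all that it offers.
- The arm moves only by the tool play_rows, never from a script. Its argument "increments" is a list of rows, each an object with "slide": the shift along the tool's x, y, z in mm, a list of three; "angular": the turn, a rotation vector about the tool's x, y, z in degrees, a list of three; "claw": the opening, from -1 (shut) to 1 (fully open). In form: [{"slide": [x, y, z], "angular": [rx, ry, rz], "claw": claw}, ...]. A call has 1 to 8 rows; each row shifts and turns the commanded pose from where the row before left it, along the tool's axes as they then stand; what a row does not reach is not made up. A row lasts 1/10 s, in which the tool goes at most 50 mm and 8.59 degrees, less where a joint would pass 70% of its speed; a pose out of reach is approached as far as the arm can. A call is refused whole if a number of a shift passes 50 or a number of a turn 8.59, either way. A call with a gripper value outside its range is refused whole. The fingers move at their own pace and stop on an object; "squeeze" is the grip in N (left out, the last holds). Time passes only in rows, so rows that do not move let the fingers close. It gives the time, the measured TCP pose, the force, the opening and the grip force at its end, in the units of the state.
- bot.get_obs(): the state, without advancing time (a new reading comes with each control period).
- bot.camera(name): name is "side" or "top"; returns the picture (420x560x3 uint8, red, green, blue); there is no depth.
- bot.camera_info(name): a dict with "fovy" (degrees; the focal length in pixels is half the picture's height over the tangent of half this angle, whatever the lens; pixels are square), "cx", "cy" (the principal point, pixels), "k1" (the pictures are not rectified: a ray, as slopes to the right and down, at radius r is drawn at 1 + k1 r^2 times it, then the intrinsics apply), "R" (3x3) and "t" (3): a world point X has camera coordinates R X + t. Camera axes: x right, y down, z forward; pixel columns grow to the right and rows downward; lengths in m; the calibration is good to about 2 mm. A picture is of the moment at which its call begins. camera_info takes no time and is no camera call.
- bot.job_done(): hands the job in; it is judged then, once.
The state is a dict: "time": time; "q": joint angles; "qd": joint speeds; "joint_efforts": joint torques, N m; "ee_pos": TCP position; "tcp_rot": TCP orientation; "wrist_force": force on the tool from outside, world axes, zero at the start; "torque": the same for the moment, N m; "opening": finger opening in m; "grasp_force": force on a finger pad.
Only numpy, scipy, OpenCV 4.12 (cv2) and the standard library are available. Lean on these libraries where they do the work, as an engineer would, in place of code of your own. Each camera call takes 0.05 s, during which the arm holds its last target. There are 200 camera calls.

## Task

Put the four loose impact sockets back on the socket tray, upright and each centred on its own rubber pad, in order of diameter: the thinnest next to the tray's handle, the thickest at the far end (go by diameter, not height). Set them down rather than dropping them, and do not knock over the blue can.

Things in the scene. Friction and masses are not known exactly. Their poses are not given: they have to be found in the camera images.
- socket_a: loose steel impact socket, a plain hollow cylinder 45 mm in outer diameter and 76 mm tall, standing upright on the bench with its open mouth up (wall 5 mm at the rim; plain outside, solid to grip); origin at the centre of its underside, z up along its axis
- socket_b: loose steel impact socket, a plain hollow cylinder 24 mm in outer diameter and 64 mm tall, standing upright on the bench with its open mouth up (wall 5 mm at the rim; plain outside, solid to grip); origin at the centre of its underside, z up along its axis
- socket_c: loose steel impact socket, a plain hollow cylinder 58 mm in outer diameter and 58 mm tall, standing upright on the bench with its open mouth up (wall 5 mm at the rim; plain outside, solid to grip); origin at the centre of its underside, z up along its axis
- socket_d: loose steel impact socket, a plain hollow cylinder 34 mm in outer diameter and 50 mm tall, standing upright on the bench with its open mouth up (wall 5 mm at the rim; plain outside, solid to grip); origin at the centre of its underside, z up along its axis
- pad_a: one of four alike round black rubber pads, 60 mm in diameter, 4 mm thick, fixed in a straight row 72 mm apart on the socket tray (fixed aluminium bar, 370 x 76 x 10 mm); the pads' order along the row changes from start to start; origin at the centre of its underside: the surface that carries a socket is 4 mm above it (14 mm above the bench); x points across the tray, y along it
- pad_b: one of four alike round black rubber pads, 60 mm in diameter, 4 mm thick, fixed in a straight row 72 mm apart on the socket tray (fixed aluminium bar, 370 x 76 x 10 mm); the pads' order along the row changes from start to start; origin at the centre of its underside: the surface that carries a socket is 4 mm above it (14 mm above the bench); x points across the tray, y along it
- pad_c: one of four alike round black rubber pads, 60 mm in diameter, 4 mm thick, fixed in a straight row 72 mm apart on the socket tray (fixed aluminium bar, 370 x 76 x 10 mm); the pads' order along the row changes from start to start; origin at the centre of its underside: the surface that carries a socket is 4 mm above it (14 mm above the bench); x points across the tray, y along it
- pad_d: one of four alike round black rubber pads, 60 mm in diameter, 4 mm thick, fixed in a straight row 72 mm apart on the socket tray (fixed aluminium bar, 370 x 76 x 10 mm); the pads' order along the row changes from start to start; origin at the centre of its underside: the surface that carries a socket is 4 mm above it (14 mm above the bench); x points across the tray, y along it
- handle: black D-shaped carrying handle fixed upright across one end of the socket tray (either end; the other has only a flat hang tab), 62 mm wide, 59 mm tall above the tray; it marks the small end of the row: the pads' centres are 62, 134, 206 and 278 mm from it; origin at the middle of its foot, on the tray's top (10 mm above the bench)
- can: blue can, 54 mm in diameter, 120 mm tall, standing loose on the bench to the left of the sockets; not part of the job; origin at the centre of its underside
Mind the look-alikes: they are no part of the job. What is shaped like the socket_d but yellow is not meant.

How it is judged (in metres and radians):
At the end, for the whole second after the job is handed in: All four sockets stand upright (within 0.08 rad) and still on the pads, each within 12 mm of its pad's centre, in order of diameter from the handle: 24, 34, 45, 58 mm ((horizontal distance between socket_b and pad_a below 0.012 m or horizontal distance between socket_b and pad_b below 0.012 m or horizontal distance between socket_b and pad_c below 0.012 m or horizontal distance between socket_b and pad_d below 0.012 m) and horizontal distance between socket_b and handle between 0.042 and 0.082 m and height (world z) of socket_b between 0.011 and 0.018 m and angle between each of socket_b, socket_d, socket_a, socket_c's own z axis and vertical below 0.08 rad and linear speed of each of socket_b, socket_d, socket_a, socket_c below 0.02 m/s and (horizontal distance between socket_d and pad_a below 0.012 m or horizontal distance between socket_d and pad_b below 0.012 m or horizontal distance between socket_d and pad_c below 0.012 m or horizontal distance between socket_d and pad_d below 0.012 m) and horizontal distance between socket_d and handle between 0.114 and 0.154 m and height (world z) of socket_d between 0.011 and 0.018 m and (horizontal distance between socket_a and pad_a below 0.012 m or horizontal distance between socket_a and pad_b below 0.012 m or horizontal distance between socket_a and pad_c below 0.012 m or horizontal distance between socket_a and pad_d below 0.012 m) and horizontal distance between socket_a and handle between 0.186 and 0.226 m and height (world z) of socket_a between 0.011 and 0.018 m and (horizontal distance between socket_c and pad_a below 0.012 m or horizontal distance between socket_c and pad_b below 0.012 m or horizontal distance between socket_c and pad_c below 0.012 m or horizontal distance between socket_c and pad_d below 0.012 m) and horizontal distance between socket_c and handle between 0.258 and 0.298 m and height (world z) of socket_c between 0.011 and 0.018 m); the robot touches nothing.
It fails at once if socket a is dropped: it falls freely more than about 25 mm or is thrown (faster than 0.7 m/s with no finger on it) (linear speed of socket_a above 0.7 m/s and contact force between the fingers and socket_a below 0.05 N).
It fails at once if socket b is dropped: it falls freely more than about 25 mm or is thrown (faster than 0.7 m/s with no finger on it) (linear speed of socket_b above 0.7 m/s and contact force between the fingers and socket_b below 0.05 N).
It fails at once if socket c is dropped: it falls freely more than about 25 mm or is thrown (faster than 0.7 m/s with no finger on it) (linear speed of socket_c above 0.7 m/s and contact force between the fingers and socket_c below 0.05 N).
It fails at once if socket d is dropped: it falls freely more than about 25 mm or is thrown (faster than 0.7 m/s with no finger on it) (linear speed of socket_d above 0.7 m/s and contact force between the fingers and socket_d below 0.05 N).
It fails at once if the blue can is knocked over (angle between can's own z axis and vertical above 0.5 rad).
It also fails if it takes over 102 s, if anything falls off the work surface, if the arm or the gripper's body presses on something with over 40 N, if the wrist force passes 120 N, or if a joint passes its speed limit or range.

## Working session

There is one attempt and no reset: what is moved stays moved. The work goes in short steps, Python scripts to look and compute and a tool call to move; the robot and the scene stay as the last step left them, time stands still between calls to the robot, and variables do not carry over. Pictures are saved under pics/ and viewed, at most 14 in all, crops included, and the job is handed in when it is done.

Besides the shell and the picture viewer there is one more tool, called after "Emit:" as a command line: name --argument value ..., lists and objects as JSON in quotes. play_rows: Moves the arm, as the interface text tells. Its arguments: {"type":"object","properties":{"increments":{"type":"array"},"squeeze":{"type":"number"}},"required":["increments"]}

```bash
mkdir -p pics; cat > h.py <<'E'
import numpy as np, cv2
from workcell import bot
def cam(n):
    i=bot.camera_info(n); f=210/np.tan(np.radians(i['fovy']/2)); return i,f,np.array(i['R']),np.array(i['t'])
def pix2w(n,u,v,z):
    i,f,R,t=cam(n); d=np.array([(u-i['cx'])/f,(v-i['cy'])/f]); p=d.copy()
    for _ in range(30): p=d/(1+i['k1']*(p@p))
    r=R.T@np.array([p[0],p[1],1]); c=-R.T@t
    return c+r*(z-c[2])/r[2]
def w2pix(n,X):
    i,f,R,t=cam(n); c=R@np.array(X)+t; p=c[:2]/c[2]; p=p*(1+i['k1']*(p@p)); return p*f+[i['cx'],i['cy']]
def snap(n,name):
    im=bot.camera(n)[:,:,::-1]; cv2.imwrite('pics/'+name,im); return im
E
python3 - <<'E'
from h import *
for n in('top','side'):
    im=snap(n,n+'0.png'); cv2.imwrite(f'pics/{n}0b.png',cv2.resize(im,(800,600)))
    i,f,R,t=cam(n); print(n,f,i['cx'],i['cy'],i['k1'],(-R.T@t).round(3),R.round(2).tolist())
print(bot.get_obs())
E
```

```text
top 385.2606713839566 283.395309727549 208.91941356621138 -0.06806228688599114 [0.337 0.061 0.875] [[-0.02, -1.0, -0.02], [-0.98, 0.03, -0.19], [0.19, 0.02, -0.98]]
side 465.6714912929023 274.09757271510824 211.45158764117522 -0.1433020748515978 [-0.009 -0.429  0.645] [[0.7, -0.72, 0.0], [-0.47, -0.46, -0.76], [0.54, 0.53, -0.65]]
{'time': 0.1, 'q': array([6.56607873e+01, 5.00726976e+00, 1.00388232e+01, 9.51019634e+01,
       2.09730702e-03, 9.00007358e+01]), 'qd': array([ 0.03525813, -0.02100913,  0.07210277, -0.05473001, -0.04906954,
        0.05463606]), 'joint_efforts': array([-2.67079658e-04, -5.21559083e+01,  4.65651798e+01,  1.60383387e-02,
        1.93216835e-05, -2.10630685e-05]), 'ee_pos': array([0.22658367, 0.50093649, 0.24965896]), 'tcp_rot': array([-1.79929590e+02, -2.09640123e-03,  1.55660049e+02]), 'wrist_force': array([-0.24610014, -0.26149898,  0.49067405]), 'torque': array([ 0.00695394,  0.00530829, -0.00450579]), 'grasp_force': 0.0, 'opening': 0.08528330056420184}
```

View pics/top0b.png

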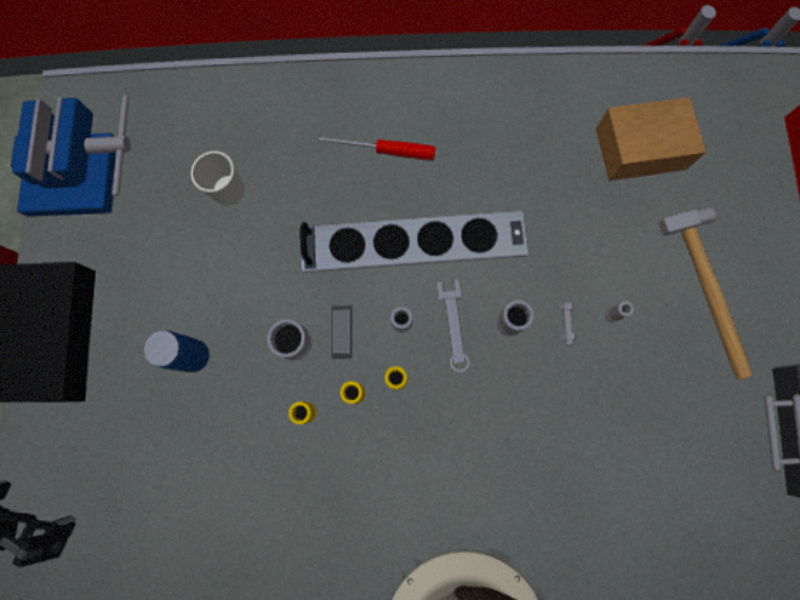

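View pics/side0b.png

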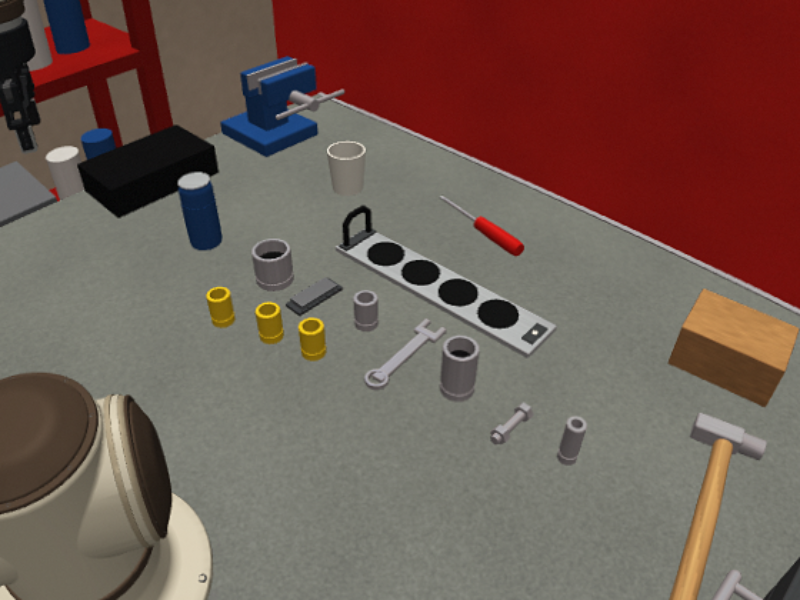

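The top view (800 px) shows the handle on the left at (310,245) and the pads from (347,245) to (479,235). Sockets: c (288,339), d (401,318), a (517,316), b (624,309). The can is at (178,352), and there are three yellow decoys. I'll enlarge to get exact pixels.

```bash
python3 - <<'E'
import cv2
im=cv2.imread('pics/top0.png')[140:280,180:460]
cv2.imwrite('pics/c0.png',cv2.resize(im,(800,400),interpolation=cv2.INTER_CUBIC))
E
```

```text
(no output)
```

View pics/c0.png

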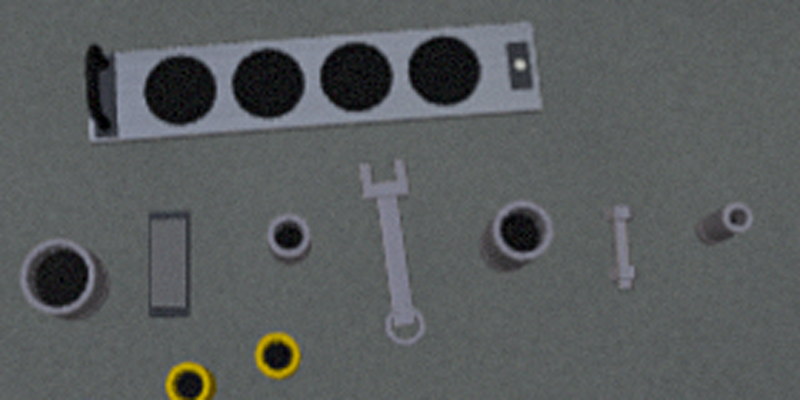

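The crop (scale 2.857, offset 180,140) shows pads at (180,89), (268,83), (356,77), (444,70). Rim centres: c (60,277), d (289,237), a (522,230), b (737,218).

```bash
python3 - <<'E'
from h import *
s=280/800
T=dict(p1=(180,89,.014),p2=(268,83,.014),p3=(356,77,.014),p4=(444,70,.014),c=(60,277,.058),d=(289,237,.050),a=(522,230,.076),b=(737,218,.064))
S=dict(p1=(386,253,.014),p2=(421,272,.014),p3=(458,292,.014),p4=(498,313,.014),c=(273,249,.058),d=(367,297,.050),a=(461,346,.076),b=(576,425,.064))
for k,(u,v,z) in T.items():
    a=pix2w('top',180+(u+.5)*s-.5,140+(v+.5)*s-.5,z); u,v,_=S[k]
    print(k,(a*1000).round(1)[:2],(pix2w('side',u*.7,v*.7,z)*1000).round(1)[:2], 'az',np.degrees(np.arctan2(a[1],a[0])).round(1),np.hypot(a[0],a[1]).round(3))
im=cv2.imread('pics/side0.png')[150:340,160:430]
cv2.imwrite('pics/c1.png',cv2.resize(im,(800,563),interpolation=cv2.INTER_CUBIC))
E
```

```text
p1 [596.6 169.8] [593.6 167. ] az 15.9 0.62
p2 [599.6  97.8] [596.4  94.6] az 9.3 0.607
p3 [602.6  26.1] [599.5  23.4] az 2.5 0.603
p4 [606.5 -45.8] [603.7 -47.6] az -4.3 0.608
c [439.3 255.2] [441.1 253.6] az 30.2 0.508
d [466.6  82.5] [468.6  80.6] az 10.0 0.474
a [463.2 -89.4] [463.5 -89.4] az -10.9 0.472
b [ 469.8 -254. ] [ 466.6 -255.7] az -28.4 0.534
```

View pics/c1.png

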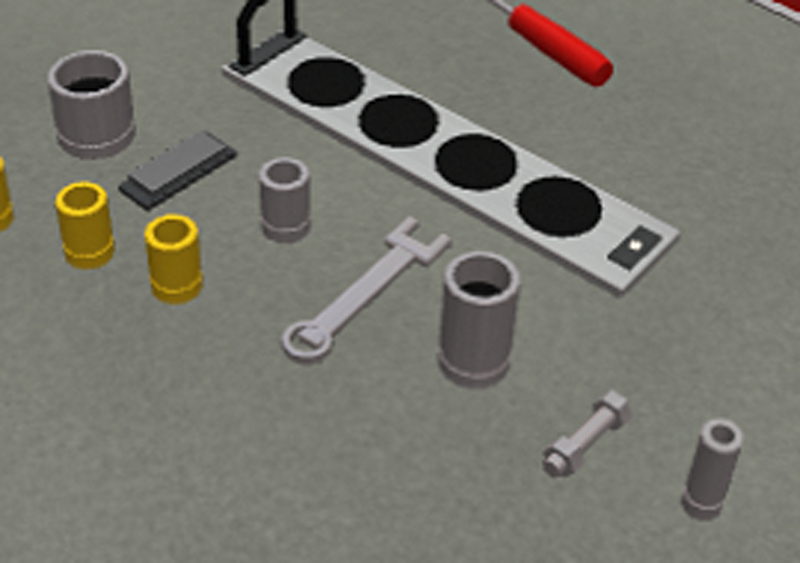

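The two cameras agree to about 3 mm, so I'll use their averages. First I turn the tool so the jaws close across the tray (yaw ≈ 92.65), then go above socket c.

Emit:
play_rows --increments '[{"slide": [0,0,0],"angular": [0,0,7.87],"claw": 1},{"slide": [0,0,0],"angular": [0,0,7.87],"claw": 1},{"slide": [0,0,0],"angular": [0,0,7.87],"claw": 1},{"slide": [0,0,0],"angular": [0,0,7.87],"claw": 1},{"slide": [0,0,0],"angular": [0,0,7.87],"claw": 1},{"slide": [0,0,0],"angular": [0,0,7.87],"claw": 1},{"slide": [0,0,0],"angular": [0,0,7.87],"claw": 1},{"slide": [0,0,0],"angular": [0,0,7.87],"claw": 1}]' --squeeze 70

```text
time: 0.9
ee_pos: [0.2266, 0.501, 0.2499]
tcp_rot: [-180.0, 0.0, 92.4]
wrist_force: [-0.4, 0.6, -0.3]
opening: 0.0852
grasp_force: 0.0
```

Emit:
play_rows --increments '[{"slide": [-32,25,0],"angular": [0,0,0],"claw": 1},{"slide": [-32,25,0],"angular": [0,0,0],"claw": 1},{"slide": [-32,25,0],"angular": [0,0,0],"claw": 1},{"slide": [-32,25,0],"angular": [0,0,0],"claw": 1},{"slide": [-32,25,0],"angular": [0,0,0],"claw": 1},{"slide": [-32,25,0],"angular": [0,0,0],"claw": 1},{"slide": [-32,25,0],"angular": [0,0,0],"claw": 1},{"slide": [-32,25,0],"angular": [0,0,0],"claw": 1}]'

```text
time: 1.7
ee_pos: [0.4393, 0.2533, 0.25]
tcp_rot: [-180.0, 0.0, 92.7]
wrist_force: [1.1, 0.7, -0.1]
opening: 0.0853
grasp_force: 0.0
```

Emit:
play_rows --increments '[{"slide": [1,1,40],"angular": [0,0,0],"claw": 1},{"slide": [0,0,40],"angular": [0,0,0],"claw": 1},{"slide": [0,0,40],"angular": [0,0,0],"claw": 1},{"slide": [0,0,40],"angular": [0,0,0],"claw": 1},{"slide": [0,0,30],"angular": [0,0,0],"claw": 1},{"slide": [0,0,25],"angular": [0,0,0],"claw": 1},{"slide": [0,0,0],"angular": [0,0,0],"claw": 1},{"slide": [0,0,0],"angular": [0,0,0],"claw": 0.4}]'

```text
time: 2.5
ee_pos: [0.4393, 0.2558, 0.0356]
tcp_rot: [-180.0, 0.0, 92.7]
wrist_force: [1.0, -0.6, 0.3]
opening: 0.0731
grasp_force: 0.0
```

Emit:
play_rows --increments '[{"slide": [0,0,0],"angular": [0,0,0],"claw": 0},{"slide": [0,0,0],"angular": [0,0,0],"claw": -1},{"slide": [0,0,0],"angular": [0,0,0],"claw": -1},{"slide": [0,0,0],"angular": [0,0,0],"claw": -1},{"slide": [0,0,0],"angular": [0,0,0],"claw": -1},{"slide": [0,0,0],"angular": [0,0,0],"claw": -1},{"slide": [0,0,0],"angular": [0,0,0],"claw": -1},{"slide": [0,0,0],"angular": [0,0,0],"claw": -1}]'

```text
time: 3.3
ee_pos: [0.4406, 0.2565, 0.0374]
tcp_rot: [179.8, -0.1, 92.7]
wrist_force: [-0.0, -1.6, 6.3]
opening: 0.057
grasp_force: 75.4
```

Emit:
play_rows --increments '[{"slide": [0,0,-10],"angular": [0,0,0],"claw": -1},{"slide": [0,0,-25],"angular": [0,0,0],"claw": -1},{"slide": [0,0,-35],"angular": [0,0,0],"claw": -1},{"slide": [0,0,-35],"angular": [0,0,0],"claw": -1},{"slide": [0,0,-30],"angular": [0,0,0],"claw": -1},{"slide": [0,0,0],"angular": [0,0,0],"claw": -1}]'

```text
time: 3.9
ee_pos: [0.4408, 0.2566, 0.1751]
tcp_rot: [179.7, -0.2, 92.7]
wrist_force: [0.9, 0.2, -4.2]
opening: 0.0565
grasp_force: 76.0
```

Emit:
play_rows --increments '[{"slide": [-20,10,0],"angular": [0,0,0],"claw": -1},{"slide": [-45,22,0],"angular": [0,0,0],"claw": -1},{"slide": [-45,22,0],"angular": [0,0,0],"claw": -1},{"slide": [-45,22,0],"angular": [0,0,0],"claw": -1},{"slide": [-45,22,0],"angular": [0,0,0],"claw": -1},{"slide": [-45,22,0],"angular": [0,0,0],"claw": -1},{"slide": [-44,21,0],"angular": [0,0,0],"claw": -1},{"slide": [-20,10,0],"angular": [0,0,0],"claw": -1}]'

```text
time: 4.7
ee_pos: [0.6052, -0.0489, 0.1681]
tcp_rot: [-179.9, 0.0, 92.5]
wrist_force: [-0.1, 0.3, -5.2]
opening: 0.057
grasp_force: 76.4
```

Emit:
play_rows --increments '[{"slide": [0,0,0],"angular": [0,0,0],"claw": -1},{"slide": [0,0,0],"angular": [0,0,0],"claw": -1}]'

```text
time: 4.9
ee_pos: [0.604, -0.0455, 0.1687]
tcp_rot: [-179.8, -0.0, 92.6]
wrist_force: [-0.3, 0.9, -4.6]
opening: 0.0567
grasp_force: 76.5
```

Emit:
play_rows --increments '[{"slide": [0,0,25],"angular": [0,0,0],"claw": -1},{"slide": [0,0,35],"angular": [0,0,0],"claw": -1},{"slide": [0,0,30],"angular": [0,0,0],"claw": -1},{"slide": [0,0,15],"angular": [0,0,0],"claw": -1},{"slide": [0,0,7],"angular": [0,0,0],"claw": -1},{"slide": [0,0,0],"angular": [0,0,0],"claw": -1},{"slide": [0,0,0],"angular": [0,0,0],"claw": -1}]'

```text
time: 5.6
ee_pos: [0.6053, -0.045, 0.0599]
tcp_rot: [179.9, 0.0, 92.7]
wrist_force: [-0.5, -0.3, -4.9]
opening: 0.0566
grasp_force: 76.5
```

```bash
python3 - <<'E'
from h import *
a=snap('side','s1.png');b=snap('top','t1.png')
print(bot.get_obs()['ee_pos'])
A=cv2.resize(a[140:290,250:450],(400,300),interpolation=cv2.INTER_CUBIC);B=cv2.resize(b[110:260,250:450],(400,300),interpolation=cv2.INTER_CUBIC)
cv2.imwrite('pics/v1.png',np.hstack([A,B]))
E
```

```text
[ 0.60552366 -0.04525673  0.06000707]
```

View pics/v1.png

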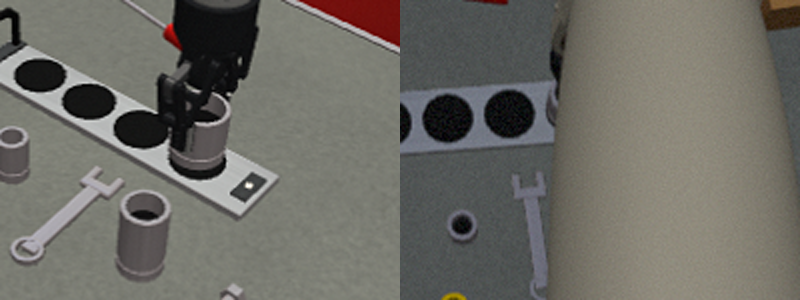

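Socket c is held over pad 4 (side crop ~(200,160)), centred and a few mm above the rubber. I'll lower it slowly and watch the force.

Emit:
play_rows --increments '[{"slide": [0,0,3],"angular": [0,0,0],"claw": -1},{"slide": [0,0,2],"angular": [0,0,0],"claw": -1},{"slide": [0,0,1],"angular": [0,0,0],"claw": -1},{"slide": [0,0,0],"angular": [0,0,0],"claw": -1}]'

```text
time: 6.1
ee_pos: [0.6045, -0.0453, 0.052]
tcp_rot: [-180.0, -0.0, 92.7]
wrist_force: [-0.5, 0.1, -4.7]
opening: 0.0565
grasp_force: 76.5
```

Emit:
play_rows --increments '[{"slide": [0,0,1],"angular": [0,0,0],"claw": -1},{"slide": [0,0,1],"angular": [0,0,0],"claw": -1},{"slide": [0,0,0],"angular": [0,0,0],"claw": -1}]'

```text
time: 6.4
ee_pos: [0.6047, -0.0453, 0.0514]
tcp_rot: [180.0, 0.0, 92.7]
wrist_force: [-5.0, 0.7, 4.6]
opening: 0.0568
grasp_force: 77.6
```

Contact at tcp z 51. Now I release and lift.

Emit:
play_rows --increments '[{"slide": [0,0,0],"angular": [0,0,0],"claw": 0.45},{"slide": [0,0,0],"angular": [0,0,0],"claw": 0.6},{"slide": [0,0,0],"angular": [0,0,0],"claw": 0.8},{"slide": [0,0,0],"angular": [0,0,0],"claw": 1},{"slide": [0,0,0],"angular": [0,0,0],"claw": 1},{"slide": [0,0,0],"angular": [0,0,0],"claw": 1}]'

```text
time: 7.0
ee_pos: [0.6047, -0.0453, 0.0503]
tcp_rot: [180.0, -0.0, 92.7]
wrist_force: [-0.6, -1.5, 0.1]
opening: 0.0852
grasp_force: 0.0
```

Emit:
play_rows --increments '[{"slide": [0,0,-20],"angular": [0,0,0],"claw": 1},{"slide": [0,0,-40],"angular": [0,0,0],"claw": 1},{"slide": [0,0,-40],"angular": [0,0,0],"claw": 1},{"slide": [0,0,-20],"angular": [0,0,0],"claw": 1},{"slide": [0,0,0],"angular": [0,0,0],"claw": 1}]'

```text
time: 7.5
ee_pos: [0.606, -0.0454, 0.1742]
tcp_rot: [179.7, 0.0, 92.7]
wrist_force: [-0.3, 0.4, 0.4]
opening: 0.0852
grasp_force: 0.0
```

Emit:
play_rows --increments '[{"slide": [-5,-20,0],"angular": [0,0,0],"claw": 1},{"slide": [-9,-36,0],"angular": [0,0,0],"claw": 1},{"slide": [-9,-35,0],"angular": [0,0,0],"claw": 1},{"slide": [-9,-35,0],"angular": [0,0,0],"claw": 1},{"slide": [-5,-17,0],"angular": [0,0,0],"claw": 1},{"slide": [0,0,0],"angular": [0,0,0],"claw": 1},{"slide": [0,0,0],"angular": [0,0,0],"claw": 1}]'

```text
time: 8.2
ee_pos: [0.4637, -0.089, 0.1698]
tcp_rot: [180.0, -0.0, 92.7]
wrist_force: [1.1, 0.4, -0.1]
opening: 0.0854
grasp_force: 0.0
```

```bash
python3 - <<'E'
from h import *
a=snap('side','s2.png')
cv2.imwrite('pics/v2.png',cv2.resize(a[130:310,220:440],(733,600),interpolation=cv2.INTER_CUBIC))
o=bot.get_obs();print(o['ee_pos'],o['tcp_rot'])
for x in [(.605,-.0467,.072),(.605,-.0467,.014)]: print((w2pix('side',x)-[220,130])*3.333)
E
```

```text
[ 0.46406778 -0.08884996  0.16980869] [-1.79999203e+02 -6.47893846e-03  9.26985013e+01]
[439.29810202 221.83119972]
[428.81329763 295.29057148]
```

View pics/v2.png

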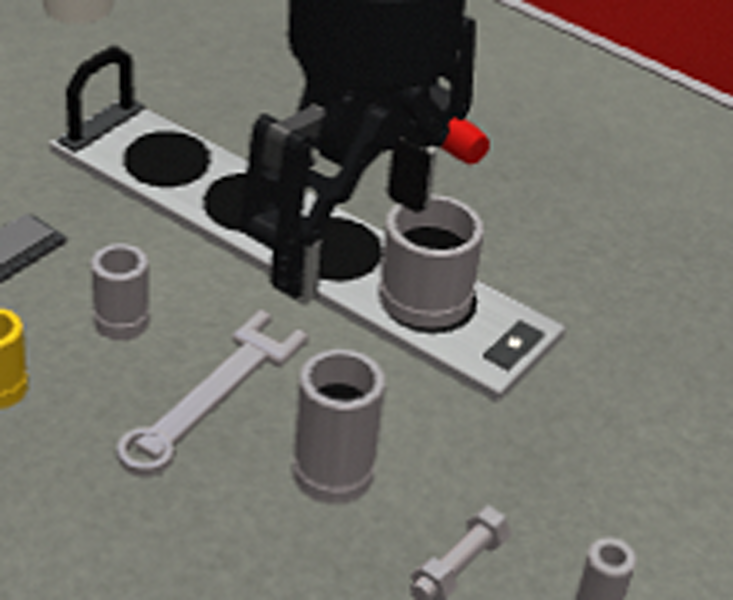

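Socket c stands on pad 4, with its rim at (433,226) against a predicted (439,222), so about 2 mm off. Now socket a.

Emit:
play_rows --increments '[{"slide": [0,0,20],"angular": [0,0,0],"claw": 1},{"slide": [0,0,40],"angular": [0,0,0],"claw": 1},{"slide": [0,0,40],"angular": [0,0,0],"claw": 1},{"slide": [0,0,25],"angular": [0,0,0],"claw": 1},{"slide": [0,0,0],"angular": [0,0,0],"claw": 1},{"slide": [0,0,0],"angular": [0,0,0],"claw": 0.4},{"slide": [0,0,0],"angular": [0,0,0],"claw": 0.2},{"slide": [0,0,0],"angular": [0,0,0],"claw": 0.1}]'

```text
time: 9.05
ee_pos: [0.4647, -0.0891, 0.0469]
tcp_rot: [179.9, 0.0, 92.7]
wrist_force: [-0.5, -0.1, -0.9]
opening: 0.0471
grasp_force: 0.0
```

Emit:
play_rows --increments '[{"slide": [0,0,0],"angular": [0,0,0],"claw": -1},{"slide": [0,0,0],"angular": [0,0,0],"claw": -1},{"slide": [0,0,0],"angular": [0,0,0],"claw": -1},{"slide": [0,0,0],"angular": [0,0,0],"claw": -1},{"slide": [0,0,0],"angular": [0,0,0],"claw": -1},{"slide": [0,0,0],"angular": [0,0,0],"claw": -1},{"slide": [0,0,0],"angular": [0,0,0],"claw": -1}]'

```text
time: 9.75
ee_pos: [0.4645, -0.0891, 0.0471]
tcp_rot: [179.8, 0.0, 92.7]
wrist_force: [-1.6, 1.0, 5.0]
opening: 0.0438
grasp_force: 70.7
```

Emit:
play_rows --increments '[{"slide": [0,0,-10],"angular": [0,0,0],"claw": -1},{"slide": [0,0,-25],"angular": [0,0,0],"claw": -1},{"slide": [0,0,-35],"angular": [0,0,0],"claw": -1},{"slide": [0,0,-35],"angular": [0,0,0],"claw": -1},{"slide": [0,0,-20],"angular": [0,0,0],"claw": -1},{"slide": [0,0,0],"angular": [0,0,0],"claw": -1},{"slide": [0,0,0],"angular": [0,0,0],"claw": -1}]'

```text
time: 10.45
ee_pos: [0.4634, -0.089, 0.1699]
tcp_rot: [-180.0, -0.0, 92.7]
wrist_force: [-1.1, -0.4, -4.7]
opening: 0.0434
grasp_force: 72.3
```

Emit:
play_rows --increments '[{"slide": [11,15,0],"angular": [0,0,0],"claw": -1},{"slide": [24,32,0],"angular": [0,0,0],"claw": -1},{"slide": [25,33,0],"angular": [0,0,0],"claw": -1},{"slide": [25,33,0],"angular": [0,0,0],"claw": -1},{"slide": [15,20,0],"angular": [0,0,0],"claw": -1},{"slide": [7,9,0],"angular": [0,0,0],"claw": -1},{"slide": [0,0,0],"angular": [0,0,0],"claw": -1},{"slide": [0,0,0],"angular": [0,0,0],"claw": -1}]'

```text
time: 11.25
ee_pos: [0.5996, 0.0244, 0.1693]
tcp_rot: [-179.9, 0.0, 92.7]
wrist_force: [-0.0, -0.3, -4.6]
opening: 0.0437
grasp_force: 73.2
```

Emit:
play_rows --increments '[{"slide": [0,0,20],"angular": [0,0,0],"claw": -1},{"slide": [0,0,35],"angular": [0,0,0],"claw": -1},{"slide": [0,0,30],"angular": [0,0,0],"claw": -1},{"slide": [0,0,15],"angular": [0,0,0],"claw": -1},{"slide": [0,0,4],"angular": [0,0,0],"claw": -1},{"slide": [0,0,0],"angular": [0,0,0],"claw": -1},{"slide": [0,0,0],"angular": [0,0,0],"claw": -1}]'

```text
time: 11.95
ee_pos: [0.6012, 0.0244, 0.0682]
tcp_rot: [179.9, 0.0, 92.7]
wrist_force: [-0.2, -0.3, -4.5]
opening: 0.0437
grasp_force: 73.1
```

Emit:
play_rows --increments '[{"slide": [0,0,2],"angular": [0,0,0],"claw": -1},{"slide": [0,0,1],"angular": [0,0,0],"claw": -1},{"slide": [0,0,1],"angular": [0,0,0],"claw": -1},{"slide": [0,0,0],"angular": [0,0,0],"claw": -1}]'

```text
time: 12.35
ee_pos: [0.6003, 0.0246, 0.0623]
tcp_rot: [-180.0, -0.0, 92.7]
wrist_force: [-0.3, 0.5, -5.4]
opening: 0.0437
grasp_force: 73.1
```

Emit:
play_rows --increments '[{"slide": [0,0,1],"angular": [0,0,0],"claw": -1},{"slide": [0,0,1],"angular": [0,0,0],"claw": -1},{"slide": [0,0,0],"angular": [0,0,0],"claw": -1}]'

```text
time: 12.65
ee_pos: [0.6004, 0.0246, 0.0612]
tcp_rot: [180.0, -0.0, 92.7]
wrist_force: [-4.1, 0.3, 2.8]
opening: 0.0436
grasp_force: 73.7
```

Emit:
play_rows --increments '[{"slide": [0,0,0],"angular": [0,0,0],"claw": 0.15},{"slide": [0,0,0],"angular": [0,0,0],"claw": 0.3},{"slide": [0,0,0],"angular": [0,0,0],"claw": 0.6},{"slide": [0,0,0],"angular": [0,0,0],"claw": 1},{"slide": [0,0,0],"angular": [0,0,0],"claw": 1},{"slide": [0,0,0],"angular": [0,0,0],"claw": 1},{"slide": [0,0,0],"angular": [0,0,0],"claw": 1}]'

```text
time: 13.35
ee_pos: [0.6004, 0.0246, 0.0603]
tcp_rot: [-180.0, 0.0, 92.7]
wrist_force: [0.5, 0.4, -0.6]
opening: 0.0857
grasp_force: 0.0
```

Emit:
play_rows --increments '[{"slide": [0,0,-20],"angular": [0,0,0],"claw": 1},{"slide": [0,0,-40],"angular": [0,0,0],"claw": 1},{"slide": [0,0,-40],"angular": [0,0,0],"claw": 1},{"slide": [0,0,-10],"angular": [0,0,0],"claw": 1},{"slide": [0,0,0],"angular": [0,0,0],"claw": 1}]'

```text
time: 13.85
ee_pos: [0.6013, 0.0246, 0.1723]
tcp_rot: [179.8, 0.0, 92.7]
wrist_force: [1.1, 0.2, -1.5]
opening: 0.0856
grasp_force: 0.0
```

Emit:
play_rows --increments '[{"slide": [8,-16,0],"angular": [0,0,0],"claw": 1},{"slide": [17,-35,0],"angular": [0,0,0],"claw": 1},{"slide": [17,-36,0],"angular": [0,0,0],"claw": 1},{"slide": [14,-29,0],"angular": [0,0,0],"claw": 1},{"slide": [7,-15,0],"angular": [0,0,0],"claw": 1},{"slide": [0,0,0],"angular": [0,0,0],"claw": 1},{"slide": [0,0,0],"angular": [0,0,0],"claw": 1}]'

```text
time: 14.55
ee_pos: [0.4665, 0.0813, 0.1693]
tcp_rot: [-180.0, 0.0, 92.7]
wrist_force: [-0.2, 0.0, 0.3]
opening: 0.0856
grasp_force: 0.0
```

```bash
python3 - <<'E'
from h import *
a=snap('side','s3.png')
cv2.imwrite('pics/v3.png',cv2.resize(a[130:310,220:440],(733,600),interpolation=cv2.INTER_CUBIC))
for x in [(.605,-.0467,.072),(.601,.0248,.090)]: print((w2pix('side',x)-[220,130])*3.333)
E
```

```text
[439.29810202 221.83119972]
[343.6132104  149.32402386]
```

View pics/v3.png

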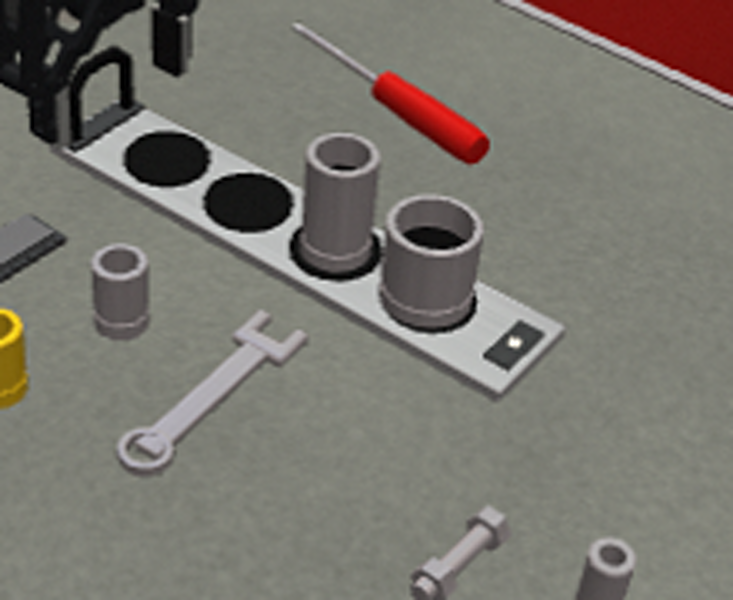

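Socket a stands centred on pad 3 (rim (342,153), predicted (344,149)). Now socket d.

Emit:
play_rows --increments '[{"slide": [0,1,20],"angular": [0,0,0],"claw": 1},{"slide": [0,0,40],"angular": [0,0,0],"claw": 1},{"slide": [0,0,40],"angular": [0,0,0],"claw": 1},{"slide": [0,0,30],"angular": [0,0,0],"claw": 0.8},{"slide": [0,0,9],"angular": [0,0,0],"claw": 0.5},{"slide": [0,0,0],"angular": [0,0,0],"claw": 0.2},{"slide": [0,0,0],"angular": [0,0,0],"claw": 0},{"slide": [0,0,0],"angular": [0,0,0],"claw": -0.1}]'

```text
time: 15.4
ee_pos: [0.4688, 0.0815, 0.033]
tcp_rot: [179.9, -0.0, 92.7]
wrist_force: [-0.5, -0.0, -0.3]
opening: 0.0385
grasp_force: 0.0
```

Emit:
play_rows --increments '[{"slide": [0,0,0],"angular": [0,0,0],"claw": -1},{"slide": [0,0,0],"angular": [0,0,0],"claw": -1},{"slide": [0,0,0],"angular": [0,0,0],"claw": -1},{"slide": [0,0,0],"angular": [0,0,0],"claw": -1},{"slide": [0,0,0],"angular": [0,0,0],"claw": -1},{"slide": [0,0,0],"angular": [0,0,0],"claw": -1},{"slide": [0,0,0],"angular": [0,0,0],"claw": -1}]'

```text
time: 16.1
ee_pos: [0.4688, 0.0816, 0.0332]
tcp_rot: [179.8, -0.0, 92.7]
wrist_force: [-0.2, -1.2, 6.5]
opening: 0.032
grasp_force: 69.1
```

Emit:
play_rows --increments '[{"slide": [0,0,-10],"angular": [0,0,0],"claw": -1},{"slide": [0,0,-25],"angular": [0,0,0],"claw": -1},{"slide": [0,0,-35],"angular": [0,0,0],"claw": -1},{"slide": [0,0,-35],"angular": [0,0,0],"claw": -1},{"slide": [0,0,-20],"angular": [0,0,0],"claw": -1},{"slide": [0,0,0],"angular": [0,0,0],"claw": -1},{"slide": [0,0,0],"angular": [0,0,0],"claw": -1}]'

```text
time: 16.8
ee_pos: [0.4675, 0.0814, 0.1563]
tcp_rot: [180.0, -0.0, 92.7]
wrist_force: [-0.3, 0.2, -1.8]
opening: 0.0323
grasp_force: 69.7
```

Emit:
play_rows --increments '[{"slide": [1,15,0],"angular": [0,0,0],"claw": -1},{"slide": [2,32,0],"angular": [0,0,0],"claw": -1},{"slide": [2,34,0],"angular": [0,0,0],"claw": -1},{"slide": [2,30,0],"angular": [0,0,0],"claw": -1},{"slide": [1,15,0],"angular": [0,0,0],"claw": -1},{"slide": [0.5,5,0],"angular": [0,0,0],"claw": -1},{"slide": [0,0,0],"angular": [0,0,0],"claw": -1},{"slide": [0,0,0],"angular": [0,0,0],"claw": -1}]'

```text
time: 17.6
ee_pos: [0.597, 0.096, 0.1557]
tcp_rot: [-179.9, 0.0, 92.7]
wrist_force: [0.0, 0.0, -2.6]
opening: 0.0325
grasp_force: 70.1
```

Emit:
play_rows --increments '[{"slide": [0,0,20],"angular": [0,0,0],"claw": -1},{"slide": [0,0,35],"angular": [0,0,0],"claw": -1},{"slide": [0,0,30],"angular": [0,0,0],"claw": -1},{"slide": [0,0,15],"angular": [0,0,0],"claw": -1},{"slide": [0,0,4],"angular": [0,0,0],"claw": -1},{"slide": [0,0,0],"angular": [0,0,0],"claw": -1},{"slide": [0,0,0],"angular": [0,0,0],"claw": -1}]'

```text
time: 18.3
ee_pos: [0.5987, 0.0962, 0.0541]
tcp_rot: [179.9, -0.0, 92.7]
wrist_force: [0.2, 0.4, -2.3]
opening: 0.0324
grasp_force: 70.1
```

Emit:
play_rows --increments '[{"slide": [0,0,1],"angular": [0,0,0],"claw": -1},{"slide": [0,0,1],"angular": [0,0,0],"claw": -1},{"slide": [0,0,1],"angular": [0,0,0],"claw": -1},{"slide": [0,0,0],"angular": [0,0,0],"claw": -1}]'

```text
time: 18.7
ee_pos: [0.598, 0.0961, 0.0493]
tcp_rot: [-180.0, 0.0, 92.7]
wrist_force: [0.3, -0.1, -1.7]
opening: 0.0326
grasp_force: 70.1
```

Emit:
play_rows --increments '[{"slide": [0,0,1],"angular": [0,0,0],"claw": -1},{"slide": [0,0,1],"angular": [0,0,0],"claw": -1},{"slide": [0,0,0],"angular": [0,0,0],"claw": -1}]'

```text
time: 19.0
ee_pos: [0.598, 0.0961, 0.0473]
tcp_rot: [-180.0, 0.0, 92.7]
wrist_force: [-0.2, -0.4, -0.9]
opening: 0.0325
grasp_force: 70.5
```

Emit:
play_rows --increments '[{"slide": [0,0,0.7],"angular": [0,0,0],"claw": -1},{"slide": [0,0,0],"angular": [0,0,0],"claw": -1},{"slide": [0,0,0],"angular": [0,0,0],"claw": -0.12},{"slide": [0,0,0],"angular": [0,0,0],"claw": 0.1},{"slide": [0,0,0],"angular": [0,0,0],"claw": 0.5},{"slide": [0,0,0],"angular": [0,0,0],"claw": 1},{"slide": [0,0,0],"angular": [0,0,0],"claw": 1},{"slide": [0,0,0],"angular": [0,0,0],"claw": 1}]'

```text
time: 19.8
ee_pos: [0.598, 0.0961, 0.0465]
tcp_rot: [180.0, 0.0, 92.7]
wrist_force: [0.5, -1.0, 0.6]
opening: 0.0856
grasp_force: 0.0
```

Emit:
play_rows --increments '[{"slide": [0,0,0],"angular": [0,0,0],"claw": 1},{"slide": [0,0,-20],"angular": [0,0,0],"claw": 1},{"slide": [0,0,-40],"angular": [0,0,0],"claw": 1},{"slide": [0,0,-40],"angular": [0,0,0],"claw": 1},{"slide": [0,0,-25],"angular": [0,0,0],"claw": 1},{"slide": [0,0,0],"angular": [0,0,0],"claw": 1}]'

```text
time: 20.4
ee_pos: [0.5995, 0.0963, 0.1762]
tcp_rot: [179.6, -0.0, 92.7]
wrist_force: [0.3, 1.3, -0.2]
opening: 0.0856
grasp_force: 0.0
```

Emit:
play_rows --increments '[{"slide": [-20,-8.5,0],"angular": [0,0,0],"claw": 1},{"slide": [-45,-19,0],"angular": [0,0,0],"claw": 1},{"slide": [-45,-19,0],"angular": [0,0,0],"claw": 1},{"slide": [-45,-19,0],"angular": [0,0,0],"claw": 1},{"slide": [-45,-19,0],"angular": [0,0,0],"claw": 1},{"slide": [-45,-19,0],"angular": [0,0,0],"claw": 1},{"slide": [-45,-19,0],"angular": [0,0,0],"claw": 1},{"slide": [-35,-15,0],"angular": [0,0,0],"claw": 1}]'

```text
time: 21.2
ee_pos: [0.4745, -0.2371, 0.1708]
tcp_rot: [-180.0, -0.0, 92.6]
wrist_force: [0.7, -0.4, -0.7]
opening: 0.0855
grasp_force: 0.0
```

Emit:
play_rows --increments '[{"slide": [-19.5,-9,0],"angular": [0,0,0],"claw": 1},{"slide": [0,0,0],"angular": [0,0,0],"claw": 1},{"slide": [0,0,0],"angular": [0,0,0],"claw": 1}]'

```text
time: 21.5
ee_pos: [0.4676, -0.255, 0.1709]
tcp_rot: [-180.0, -0.0, 92.6]
wrist_force: [-0.4, 0.8, 0.3]
opening: 0.0856
grasp_force: 0.0
```

```bash
python3 - <<'E'
from h import *
a=snap('side','s4.png')
cv2.imwrite('pics/v4.png',cv2.resize(a[130:340,200:480],(800,600),interpolation=cv2.INTER_CUBIC))
for x in [(.598,.0962,.064),(.468,-.255,.064)]: print((w2pix('side',x)-[200,130])*2.857)
print(bot.get_obs()['ee_pos'])
E
```

```text
[272.48321375 117.8744201 ]
[580.93806763 476.44492122]
[ 0.46786329 -0.25443314  0.17101492]
```

View pics/v4.png

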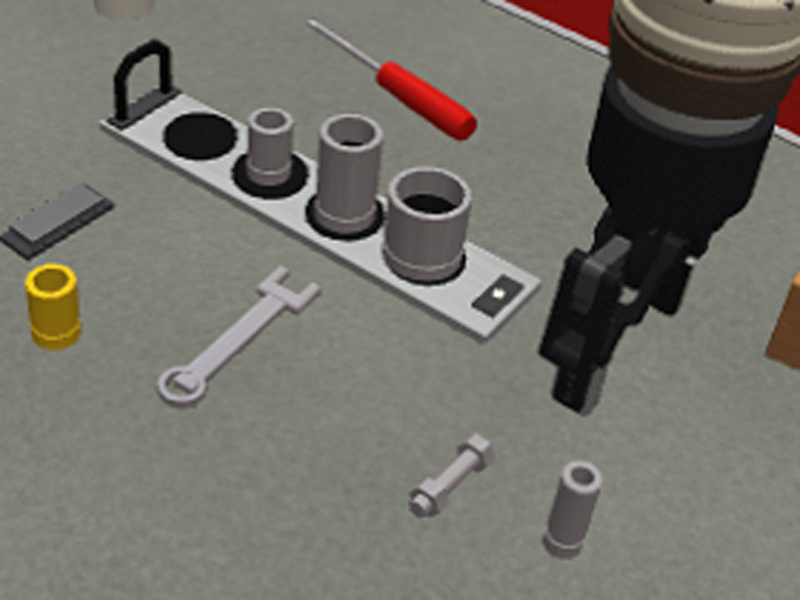

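Socket d is on pad 2, its rim at (270,119) where (272,118) was predicted. Now socket b.

Emit:
play_rows --increments '[{"slide": [0,0,20],"angular": [0,0,0],"claw": 1},{"slide": [0,0,40],"angular": [0,0,0],"claw": 1},{"slide": [0,0,40],"angular": [0,0,0],"claw": 1},{"slide": [0,0,23],"angular": [0,0,0],"claw": 0.8},{"slide": [0,0,8],"angular": [0,0,0],"claw": 0.5},{"slide": [0,0,0],"angular": [0,0,0],"claw": 0.2},{"slide": [0,0,0],"angular": [0,0,0],"claw": -0.1},{"slide": [0,0,0],"angular": [0,0,0],"claw": -0.3}]'

```text
time: 22.35
ee_pos: [0.4689, -0.2552, 0.0423]
tcp_rot: [179.9, 0.1, 92.7]
wrist_force: [-0.2, 0.4, 0.4]
opening: 0.0293
grasp_force: 0.0
```

Emit:
play_rows --increments '[{"slide": [0,0,0],"angular": [0,0,0],"claw": -0.4},{"slide": [0,0,0],"angular": [0,0,0],"claw": -1},{"slide": [0,0,0],"angular": [0,0,0],"claw": -1},{"slide": [0,0,0],"angular": [0,0,0],"claw": -1},{"slide": [0,0,0],"angular": [0,0,0],"claw": -1},{"slide": [0,0,0],"angular": [0,0,0],"claw": -1},{"slide": [0,0,0],"angular": [0,0,0],"claw": -1},{"slide": [0,0,0],"angular": [0,0,0],"claw": -1}]'

```text
time: 23.15
ee_pos: [0.4687, -0.2553, 0.0421]
tcp_rot: [179.9, 0.1, 92.7]
wrist_force: [-0.5, 0.5, 5.8]
opening: 0.0226
grasp_force: 68.2
```

Emit:
play_rows --increments '[{"slide": [0,0,-10],"angular": [0,0,0],"claw": -1},{"slide": [0,0,-25],"angular": [0,0,0],"claw": -1},{"slide": [0,0,-40],"angular": [0,0,0],"claw": -1},{"slide": [0,0,-40],"angular": [0,0,0],"claw": -1},{"slide": [0,0,-20],"angular": [0,0,0],"claw": -1},{"slide": [0,0,0],"angular": [0,0,0],"claw": -1},{"slide": [0,0,0],"angular": [0,0,0],"claw": -1}]'

```text
time: 23.85
ee_pos: [0.4678, -0.255, 0.1753]
tcp_rot: [-180.0, 0.0, 92.7]
wrist_force: [0.8, -0.1, -2.0]
opening: 0.0224
grasp_force: 68.7
```

Emit:
play_rows --increments '[{"slide": [20,7,0],"angular": [0,0,0],"claw": -1},{"slide": [40,14,0],"angular": [0,0,0],"claw": -1},{"slide": [45,16,0],"angular": [0,0,0],"claw": -1},{"slide": [45,16,0],"angular": [0,0,0],"claw": -1},{"slide": [45,16,0],"angular": [0,0,0],"claw": -1},{"slide": [45,16,0],"angular": [0,0,0],"claw": -1},{"slide": [45,16,0],"angular": [0,0,0],"claw": -1},{"slide": [45,16,0],"angular": [0,0,0],"claw": -1}]'

```text
time: 24.65
ee_pos: [0.5686, 0.0821, 0.1735]
tcp_rot: [-179.8, 0.0, 92.7]
wrist_force: [0.8, -1.5, -1.6]
opening: 0.0225
grasp_force: 68.7
```

Emit:
play_rows --increments '[{"slide": [40,14,0],"angular": [0,0,0],"claw": -1},{"slide": [30,10,0],"angular": [0,0,0],"claw": -1},{"slide": [17,6,0],"angular": [0,0,0],"claw": -1},{"slide": [0,0,0],"angular": [0,0,0],"claw": -1},{"slide": [0,0,0],"angular": [0,0,0],"claw": -1},{"slide": [0,0,0],"angular": [0,0,0],"claw": -1}]'

```text
time: 25.25
ee_pos: [0.5948, 0.1673, 0.1752]
tcp_rot: [-180.0, 0.0, 92.6]
wrist_force: [1.1, 0.1, -1.6]
opening: 0.0229
grasp_force: 68.8
```

Emit:
play_rows --increments '[{"slide": [1,0,20],"angular": [0,0,0],"claw": -1},{"slide": [0,0,35],"angular": [0,0,0],"claw": -1},{"slide": [0,0,35],"angular": [0,0,0],"claw": -1},{"slide": [0,0,18],"angular": [0,0,0],"claw": -1},{"slide": [0,0,5],"angular": [0,0,0],"claw": -1},{"slide": [0,0,0],"angular": [0,0,0],"claw": -1},{"slide": [0,0,0],"angular": [0,0,0],"claw": -1}]'

```text
time: 25.95
ee_pos: [0.5957, 0.1692, 0.0643]
tcp_rot: [179.9, -0.0, 92.7]
wrist_force: [-0.2, 0.4, -1.7]
opening: 0.0224
grasp_force: 68.8
```

Emit:
play_rows --increments '[{"slide": [0,0,1],"angular": [0,0,0],"claw": -1},{"slide": [0,0,1],"angular": [0,0,0],"claw": -1},{"slide": [0,0,1],"angular": [0,0,0],"claw": -1},{"slide": [0,0,0],"angular": [0,0,0],"claw": -1},{"slide": [0,0,0],"angular": [0,0,0],"claw": -1}]'

```text
time: 26.45
ee_pos: [0.595, 0.1695, 0.0596]
tcp_rot: [-180.0, 0.0, 92.7]
wrist_force: [0.9, -0.2, -1.7]
opening: 0.0226
grasp_force: 68.8
```

Emit:
play_rows --increments '[{"slide": [0,0,1.5],"angular": [0,0,0],"claw": -1},{"slide": [0,0,1],"angular": [0,0,0],"claw": -1},{"slide": [0,0,1],"angular": [0,0,0],"claw": -1},{"slide": [0,0,0],"angular": [0,0,0],"claw": -1},{"slide": [0,0,0],"angular": [0,0,0],"claw": -1}]'

```text
time: 26.95
ee_pos: [0.595, 0.1695, 0.0561]
tcp_rot: [-180.0, -0.0, 92.7]
wrist_force: [-1.3, -0.1, -0.4]
opening: 0.0221
grasp_force: 69.2
```

Just touching. I'll go down a touch more, release, lift, and take a last look.

Emit:
play_rows --increments '[{"slide": [0,0,0.5],"angular": [0,0,0],"claw": -1},{"slide": [0,0,0],"angular": [0,0,0],"claw": -1},{"slide": [0,0,0],"angular": [0,0,0],"claw": -0.36},{"slide": [0,0,0],"angular": [0,0,0],"claw": -0.2},{"slide": [0,0,0],"angular": [0,0,0],"claw": 0.2},{"slide": [0,0,0],"angular": [0,0,0],"claw": 0.6},{"slide": [0,0,0],"angular": [0,0,0],"claw": 1},{"slide": [0,0,0],"angular": [0,0,0],"claw": 1}]'

```text
time: 27.75
ee_pos: [0.595, 0.1695, 0.0556]
tcp_rot: [-180.0, 0.0, 92.7]
wrist_force: [0.2, -0.6, 0.0]
opening: 0.0854
grasp_force: 0.0
```

Emit:
play_rows --increments '[{"slide": [0,0,0],"angular": [0,0,0],"claw": 1},{"slide": [0,0,-20],"angular": [0,0,0],"claw": 1},{"slide": [0,0,-40],"angular": [0,0,0],"claw": 1},{"slide": [0,0,-40],"angular": [0,0,0],"claw": 1},{"slide": [0,0,-40],"angular": [0,0,0],"claw": 1},{"slide": [0,0,-20],"angular": [0,0,0],"claw": 1},{"slide": [0,0,0],"angular": [0,0,0],"claw": 1}]'

```text
time: 28.45
ee_pos: [0.5961, 0.1698, 0.2195]
tcp_rot: [179.7, -0.1, 92.7]
wrist_force: [0.2, 0.0, 0.6]
opening: 0.0852
grasp_force: 0.0
```

Emit:
play_rows --increments '[{"slide": [10,-20,0],"angular": [0,0,0],"claw": 1},{"slide": [20,-40,0],"angular": [0,0,0],"claw": 1},{"slide": [20,-40,0],"angular": [0,0,0],"claw": 1},{"slide": [20,-40,0],"angular": [0,0,0],"claw": 1},{"slide": [20,-40,0],"angular": [0,0,0],"claw": 1},{"slide": [10,-20,0],"angular": [0,0,0],"claw": 1},{"slide": [0,0,0],"angular": [0,0,0],"claw": 1}]'

```text
time: 29.15
ee_pos: [0.3882, 0.2607, 0.215]
tcp_rot: [-180.0, -0.0, 92.9]
wrist_force: [0.9, -0.2, 0.9]
opening: 0.0855
grasp_force: 0.0
```

```bash
python3 - <<'E'
from h import *
a=snap('side','s5.png');b=snap('top','t5.png')
A=cv2.resize(a[120:270,200:400],(400,300),interpolation=cv2.INTER_CUBIC);B=cv2.resize(b[110:260,180:380],(400,300),interpolation=cv2.INTER_CUBIC)
cv2.imwrite('pics/v5.png',cv2.resize(np.hstack([A,B]),(800,300)))
print((w2pix('side',(.595,.1685,.078))-[200,120])*2)
E
```

```text
[140.16810023  66.02283189]
```

View pics/v5.png

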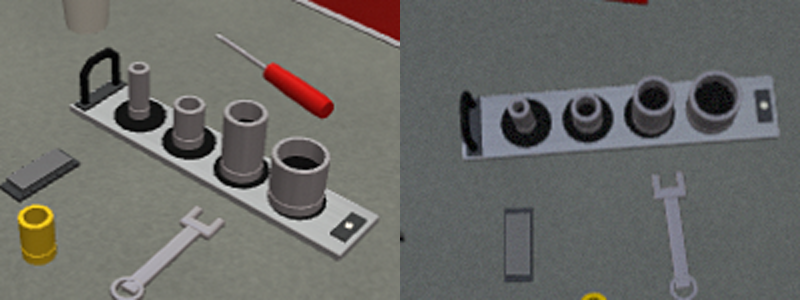

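All four stand upright and centred on their pads, ordered b, d, a, c from the handle (side crop 140, 189, 243, 299). The arm is clear, so I'm handing in.

```bash
python3 -c "
from workcell import bot
print(bot.job_done())"
```

```text
the job is handed in; nothing more can be done
None
```

All four sockets stand upright on their own pads, 24, 34, 45, 58 mm from the handle outward and roughly 1–3 mm off centre by the camera images; the job was handed in at about 29 s without the verdict being shown.

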